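Clear the pile beside the staining place

TASK

Take the pile on the worktop apart from the top down, finishing with each thing before you take up the next: stand its amber oil bottle upright in the small round yellow dish, lay the white cover-slip box flat in the oblong blue dish with its long side along the dish's, push the pale blue slide mailer through the orange sprung flap so that it lies inside the grey collection box and the flap has closed again, and last lay the label roll flat in the large round green dish. Each thing in a dish must rest on the dish's floor within its rim; topple nothing, and leave the flask alone.

Things in the scene. Friction and masses are not known exactly. Their poses are not given: they have to be found in the camera images.
- oil_bottle: top of the pile: amber bottle with black cap, 57 mm tall, body 25 mm in diameter up to 41 mm, cap 19 mm in diameter above that, about 30 g, stands upright; origin at the centre of its underside, z up
- coverslip_box: second in the pile, under the oil bottle: small white box with a green mark, closed (lid does not move), 35 (x) x 57 (y) x 21 (z) mm, about 30 g; origin at the centre of its underside, z up. Its long side lies roughly across the slide mailer below
- slide_mailer: third in the pile: flat pale blue plastic case, closed, 34 mm wide (x), 86 mm long (y, from -41 to +45 mm of the origin), 12 mm thick, about 30 g; origin at its underside, z up. Either end may go first through the flap
- label_roll: bottom of the pile, standing on the worktop: flat-lying roll of white labels with a brown core, 60 mm in diameter, 22 mm high, about 50 g, solid to the fingers; origin at the centre of its underside, z up
- small_round_dish: fixed yellow round dish, for the oil bottle: inside diameter 46 mm, outside 52 mm, floor 3 mm thick, rim 7 mm above the worktop; origin at the centre of its underside
- oblong_dish: fixed blue oblong dish, for the cover-slip box: inside 58 (x) x 80 (y) mm, outside 64 x 86 mm, floor 3 mm thick, rim 7 mm above the worktop; origin at the centre of its underside, x and y along its sides
- large_round_dish: fixed green round dish, for the label roll: inside diameter 82 mm, outside 88 mm, floor 3 mm thick, rim 7 mm above the worktop; origin at the centre of its underside
- collection_box: fixed grey box, clear roof 74 mm high from x = 21 to 136 mm. x points into it, z up; origin on the worktop under the ledge's inner end. Level ledge, 54 mm wide, 40 mm high, from x = -82 to 0, open at its sides; then a 12 mm gap and the flap (62 mm opening, side walls from x = 10). Floor 4 mm high: a mailer slid along the ledge drops in once its rear end is past x = 0
- flap (a joint): orange sprung flap of the collection box, 56 mm wide, 29 mm high, hinged at its top edge at x = 20, z = 70 mm of the box; closed, its lower edge is at x = 13 mm, 2 mm above the ledge's height. In rad: 0 closed, grows to 1.4 as it swings into the box. Opens at about 0.2 N at its lower edge, closes by itself
- flask_100: bystander: conical flask with a violet rim, 62 mm wide, 87 mm tall, to be left where it stands; origin at the centre of its underside
Mind the look-alikes: they are no part of the job. What is shaped like the oil_bottle but pink is not meant.

How it is judged (in metres and radians):
On the way, in this order (a step that is already met when the one before it is completed fails the run):
1. the oil bottle stands released in the small round dish (horizontal distance between oil_bottle and small_round_dish below 0.013 m and z of oil_bottle in the frame of small_round_dish below 0.0065 m and angle between oil_bottle's own z axis and vertical below 0.09 rad and contact force between the fingers and oil_bottle below 0.05 N), for 0.2 s.
2. the cover-slip box lies released in the oblong dish (horizontal distance between coverslip_box and oblong_dish below 0.015 m and z of coverslip_box in the frame of oblong_dish below 0.0065 m and angle between coverslip_box's own z axis and vertical below 0.09 rad and contact force between the fingers and coverslip_box below 0.05 N and angle between the x axis of coverslip_box and the x axis of oblong_dish, either way round below 0.35 rad), for 0.2 s.
3. the mailer swings the flap open (value of joint flap above 0.3 rad and x of slide_mailer in the frame of collection_box above -0.05 m), for 0.02 s.
4. the mailer lies inside the collection box and the flap is closed (x of slide_mailer in the frame of collection_box between 0 and 0.132 m and y of slide_mailer in the frame of collection_box between -0.031 and 0.031 m and z of slide_mailer in the frame of collection_box between 0 and 0.045 m and value of joint flap below 0.1 rad and contact force between the fingers and slide_mailer below 0.05 N), for 0.2 s.
5. the label roll lies released in the large round dish (horizontal distance between label_roll and large_round_dish below 0.014 m and z of label_roll in the frame of large_round_dish below 0.0065 m and angle between label_roll's own z axis and vertical below 0.09 rad and contact force between the fingers and label_roll below 0.05 N), for 0.2 s.
At the end, for the whole second after the job is handed in: oil bottle upright in the small round dish (within 13 mm), cover-slip box flat in the oblong dish (15 mm, 0.35 rad), label roll flat in the large round dish (14 mm), each on the dish floor; mailer inside the collection box, flap closed (under 0.1 rad); all released and at rest (all of step 1 and all of step 2 and all of step 4 and all of step 5 and linear speed of each of oil_bottle, coverslip_box, slide_mailer, label_roll below 0.02 m/s); the robot touches nothing.
It fails at once if the flask is moved by more than 20 mm or tipped (distance of flask_100 from where it was at the start of the episode above 0.02 m or angle between flask_100's own z axis and vertical above 0.3 rad).
It fails at once if the oil bottle, the cover-slip box or the label roll is toppled (angle between any of oil_bottle, coverslip_box, label_roll's own z axis and vertical above 0.6 rad).
It fails at once if a thing is lifted before the one above it in the pile is in its place ((height (world z) of coverslip_box above 0.05 m and horizontal distance between oil_bottle and small_round_dish above 0.03 m) or (height (world z) of slide_mailer above 0.04 m and horizontal distance between coverslip_box and oblong_dish above 0.03 m) or (height (world z) of label_roll above 0.015 m and horizontal distance between slide_mailer and collection_box above 0.14 m)).
It also fails if it takes over 112 s, if anything falls off the work surface, if the arm or the gripper's body presses on something with over 40 N, if the wrist force passes 120 N, or if a joint passes its speed limit or range.

ROBOT

A 6-joint arm with a two-finger parallel gripper is mounted at the origin on a cart in front of the work surface, level with it; the furniture and walls round the work are solid. World frame = base frame: x ahead of the robot, y to its left, z up, the work surface at z = 0. Lengths are in m, angles in degrees, forces in N, time in s.
With the tool pointing down it reaches from about 0.35 to 0.725 m from the base axis. Payload 6 kg.
Tool frame: the origin (TCP) lies midway between the tips of the shut fingers; the grasp point (between the pads) lies 19 mm behind it; z points along the fingers, y is the line along which they close (so a half turn about z gives the same grasp; the last joint's range is limited). The gripper opens to 85 mm and grips with 20 to 120 N. Pads are 22 mm wide; open, the fingers measure 114 mm over their backs; the gripper's body (76 mm by 85 mm) begins 54 mm behind the grasp point. The pads swing forward as they close: fully open they stand 13 mm farther back than shut.
Start: joints at [-53.417, 2.303, 4.859, 0, -92.561, -19.12], TCP at [0.18, -0.572, 0.231] pointing down, gripper open.
Joint ranges: [-146.85, 146.85], [-73.84, 115.35], [-62.03, 85.46], [-188.31, 113.3], [-161.28, -10.13], [-171.36, 171.36]. Speed limits (degrees/s): [147.25, 147.25, 172.46, 180, 180, 180].

INTERFACE

Orientations are given as a 3x3 rotation matrix whose columns are the frame's x, y, z axes.
In Python, from cell import arm gives the robot as it stands.
- The arm moves only by the shell command python3 -m jog 'ROWS' [OPENING] [FORCE]. ROWS is JSON, a list of rows, each a list of 6 numbers: the shift along the tool's x, y, z scaled (see below), then the turn, a rotation vector about the tool's x, y, z scaled (see below). A call has 1 to 20 rows; each row shifts and turns the commanded pose from where the row before left it, along the tool's axes as they then stand; what a row does not reach is not made up. The controller multiplies each number of a shift by 100 mm and each number of a turn by 0.15 rad. A row lasts 1/10 s, in which the tool goes at most 50 mm and 8.59 degrees, less where a joint would pass 70% of its speed; a pose out of reach is approached as far as the arm can. A call with a number of a shift or a turn outside -1 to 1 is refused whole. A call with a gripper value outside its range is refused whole. OPENING is the closure, from -1 (fully open) to 1 (shut), set as the call begins (- or left out, the last holds). The fingers move at their own pace and stop on an object; FORCE is the grip in N (left out, the last holds). Time passes only in rows, so rows that do not move let the fingers close. It gives the time, the measured TCP pose, the force, the opening and the grip force at its end, in the units of the state.
- arm.sense(): the state, without advancing time (a new reading comes with each control period).
- arm.snapshot(name): name is "scene" or "top"; returns the picture (420x560x3 uint8, blue, green, red); there is no depth.
- arm.calibration(name): a dict with "fx", "fy", "cx", "cy" (pixels), "extrinsics" (4x4, takes a point from world to camera coordinates). Camera axes: x right, y down, z forward; pixel columns grow to the right and rows downward; lengths in m; the calibration is good to about 2 mm. A picture is of the moment at which its call begins. calibration takes no time and is no camera call.
- arm.sign_off(): hands the job in; it is judged then, once.
The state is a dict: "time": time; "q": joint angles; "joint_velocities": joint speeds; "joint_efforts": joint torques, N m; "position": TCP position; "ee_rot": TCP orientation; "contact_force": force on the tool from outside, world axes, zero at the start; "torque": the same for the moment, N m; "width": finger opening in m; "grip_force": force on a finger pad.
Only numpy, scipy, OpenCV 4.12 (cv2) and the standard library are available. Lean on these libraries where they do the work, as an engineer would, in place of code of your own. Each camera call takes 0.05 s, during which the arm holds its last target. There are 200 camera calls.

## Working session

There is one attempt and no reset: what is moved stays moved. The work goes in short steps, Python scripts to look and compute and a shell command to move; the robot and the scene stay as the last step left them, time stands still between calls to the robot, and variables do not carry over. Pictures are saved under pics/ and viewed, at most 14 in all, crops included, and the job is handed in when it is done.

```bash
mkdir -p pics; ls; python3 - <<'E'
from cell import arm
import cv2,numpy as np
for n in("scene","top"):
    cv2.imwrite(f"pics/{n}0.png",arm.snapshot(n)); c=arm.calibration(n); print(n,c)
s=arm.sense(); print(s)
E
```

```text
pics
scene {'fx': 491.6823278037735, 'fy': 491.6823278037735, 'cx': 280.0226277734867, 'cy': 207.67791576203146, 'extrinsics': array([[ 0.51964584, -0.85429011,  0.01251447, -0.20519178],
       [-0.49004419, -0.31001769, -0.81470591,  0.34926585],
       [ 0.69987491,  0.4172259 , -0.57973931,  0.89491073],
       [ 0.        ,  0.        ,  0.        ,  1.        ]])}
top {'fx': 387.0893626735583, 'fy': 387.0893626735583, 'cx': 276.70543121282367, 'cy': 202.78715570602995, 'extrinsics': array([[-0.01595332, -0.99945799, -0.02879603,  0.08080436],
       [-0.98795697,  0.02018962, -0.15340598,  0.54039497],
       [ 0.15390422,  0.02600191, -0.98774359,  1.04245663],
       [ 0.        ,  0.        ,  0.        ,  1.        ]])}
{'time': 0.1, 'q': array([-5.34171871e+01,  2.33559267e+00,  4.80848790e+00, -2.31569932e-02,
       -9.25614582e+01, -1.91199135e+01]), 'joint_velocities': array([-0.02842005, -0.08060293,  0.1118238 ,  0.15814965,  0.03067717,
       -0.0431075 ]), 'joint_efforts': array([-4.96444496e-03, -3.69347048e+01,  3.48279691e+01,  6.95172563e+00,
       -4.57640606e-03, -5.52493202e-05]), 'position': array([ 0.18003851, -0.57204589,  0.23038002]), 'ee_rot': array([[-9.53906102e-01, -3.00104635e-01, -5.97003636e-04],
       [-3.00105203e-01,  9.53904959e-01,  1.48184115e-03],
       [ 1.24777332e-04,  1.59270121e-03, -9.99998724e-01]]), 'contact_force': array([-0.11783808, -0.6718122 ,  0.42486242]), 'torque': array([0.01502928, 0.0414702 , 0.0263441 ]), 'grip_force': 0.0, 'width': 0.08530635247380175}
```

View pics/scene0.png

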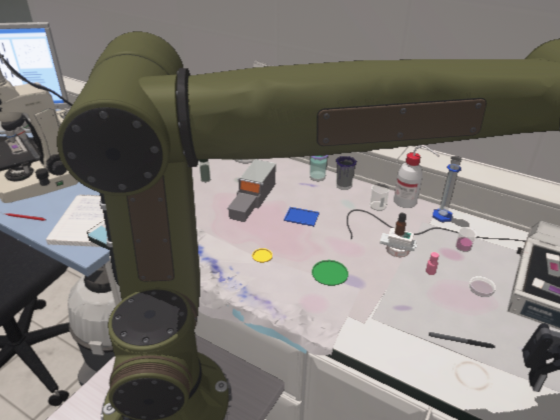

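View pics/top0.png

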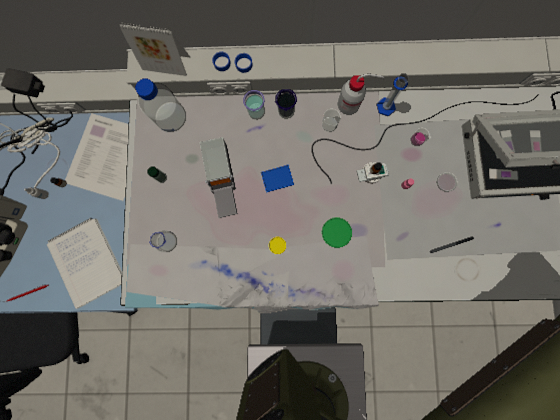

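Candidates for the oil bottle: dark bottle on the pile (top 375,168; scene 402,222), pink bottle (407,183), and green-black bottle (157,174). By the description I choose the one on the white box. A close crop will check it, and I'll measure the dishes by colour.

```bash
cat > h.py <<'E'
import cv2,numpy as np
from cell import arm
def ray(n,u,v,z):
    c=arm.calibration(n);E=c["extrinsics"];R,t=E[:3,:3],E[:3,3]
    d=R.T@np.array([(u-c["cx"])/c["fx"],(v-c["cy"])/c["fy"],1]);o=-R.T@t
    return o+d*(z-o[2])/d[2]
def proj(n,p):
    c=arm.calibration(n);q=c["extrinsics"]@np.append(p,1);return np.array([c["fx"]*q[0]/q[2]+c["cx"],c["fy"]*q[1]/q[2]+c["cy"]])
def blob(im,lo,hi):
    m=cv2.inRange(cv2.cvtColor(im,cv2.COLOR_BGR2HSV),lo,hi)
    k,l,s,c=cv2.connectedComponentsWithStats(m);i=1+np.argmax(s[1:,4]);return s[i],c[i],(l==i).astype(np.uint8)
E
python3 - <<'E'
from h import *
t=cv2.imread("pics/top0.png");s=cv2.imread("pics/scene0.png")
for n,lo,hi in(("yel",(22,150,120),(34,255,255)),("blu",(105,150,80),(125,255,255)),("grn",(45,120,60),(85,255,255)),("org",(5,150,80),(16,255,255))):
  for cn,im in(("top",t),("scene",s)):
    im=im.copy()
    if cn=="top": im[:140]=0;im[270:]=0
    else: im[:170]=0
    st,c,m=blob(im,lo,hi)
    r=cv2.minAreaRect(cv2.findContours(m,0,2)[0][0])
    print(n,cn,st,c.round(1),ray(cn,*c,.005).round(4),[ray(cn,*p,.007)[:2].round(4).tolist() for p in cv2.boxPoints(r)] if n in("blu",) else "")
a=cv2.resize(t[130:220,330:450],None,fx=5,fy=5,interpolation=2)[:,:600]
b=cv2.resize(s[190:290,350:480],None,fx=4.5,fy=4.5,interpolation=2)
c=np.zeros((450,1,3),np.uint8)
cv2.imwrite("pics/c1.png",cv2.resize(np.hstack([a[:450],b[:450]]),(800,305*1)))
d=cv2.resize(t[130:225,190:250],None,fx=6,fy=6,interpolation=2);e=cv2.resize(s[150:225,220:290],None,fx=6,fy=6,interpolation=2)
e=np.vstack([e,np.zeros((d.shape[0]-e.shape[0],e.shape[1],3),np.uint8)])
cv2.imwrite("pics/c2.png",np.hstack([d,e]))
E
```

```text
yel top [269 237  17  17 233] [277.2 245.2] [0.4253 0.0726 0.005 ] 
yel scene [253 249  19  13 195] [262.  255.1] [0.4219 0.0687 0.005 ] 
blu top [262 165  32  27 573] [277.3 178.2] [0.6205 0.069  0.005 ] [[0.6389, 0.1168], [0.6603, 0.0372], [0.601, 0.022], [0.5798, 0.1009]]
blu scene [285 208  33  17 365] [301.3 216.4] [0.6145 0.0653 0.005 ] [[0.5742, 0.0939], [0.6282, 0.1187], [0.6502, 0.0349], [0.5962, 0.0134]]
grn top [322 218  30  30 694] [336.6 232.3] [ 0.4588 -0.0979  0.005 ] 
grn scene [313 261  34  24 631] [329.6 272.7] [ 0.454  -0.1018  0.005 ] 
org top [211 178  19   7  51] [220.3 181.4] [0.6147 0.2369 0.005 ] 
org scene [241 182  18  11 139] [249.5 186.5] [0.6629 0.2699 0.005 ]
```

View pics/c1.png

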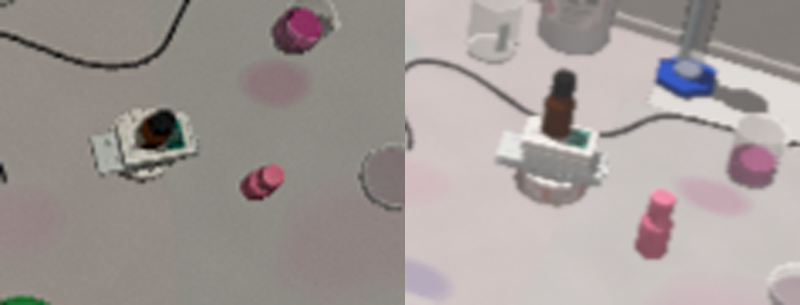

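View pics/c2.png

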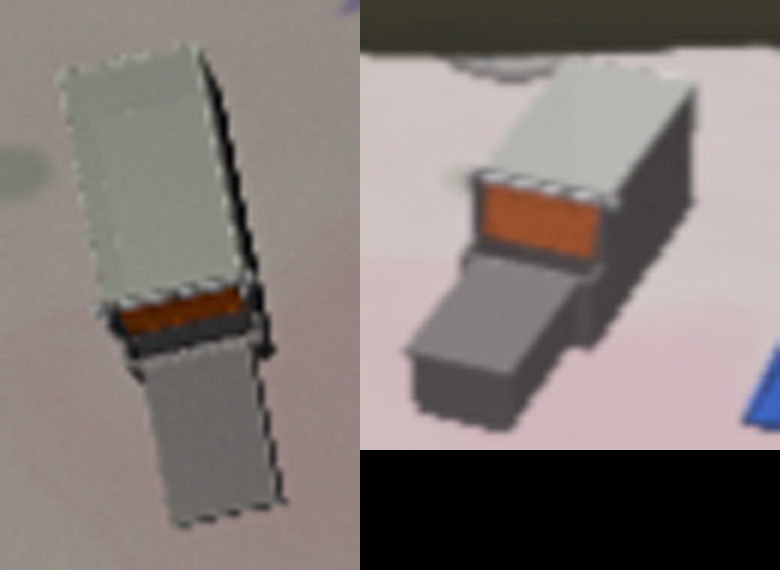

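```bash
python3 - <<'E'
from h import *
t=cv2.imread("pics/top0.png");s=cv2.imread("pics/scene0.png")
a=cv2.resize(t[155:190,350:395],None,fx=9,fy=9,interpolation=2)
b=cv2.resize(s[205:260,378:422],None,fx=9,fy=9,interpolation=2)
H=500;f=lambda i:np.vstack([i,np.zeros((H-i.shape[0],i.shape[1],3),np.uint8)])
cv2.imwrite("pics/c3.png",np.hstack([f(a),f(b)[:, :395]]))
E
```

```text
(no output)
```

View pics/c3.png

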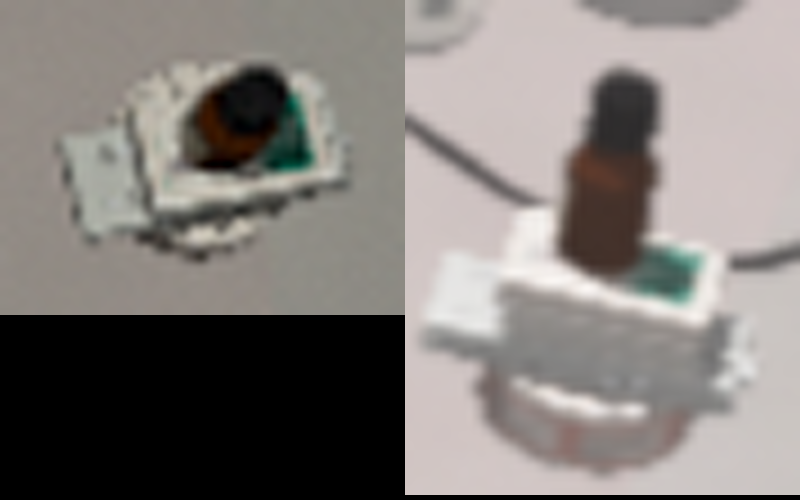

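The pile is confirmed: amber bottle with black cap (top image 378,165) on the white box, which lies along the mailer, on the roll. The pink decoy (407,183) is ruled out. Next I compute positions.

```bash
cat >> h.py <<'E'
def tri(pt,ps):
    A=[];b=[]
    for n,p in(("top",pt),("scene",ps)):
        c=arm.calibration(n);E=c["extrinsics"];x=(p[0]-c["cx"])/c["fx"];y=(p[1]-c["cy"])/c["fy"]
        A+=[E[0,:3]-x*E[2,:3],E[1,:3]-y*E[2,:3]];b+=[x*E[2,3]-E[0,3],y*E[2,3]-E[1,3]]
    return np.linalg.lstsq(np.array(A),np.array(b),rcond=None)[0]
def go(x,y,z,h):
    """turn (tool z units) to heading h of tool x, then shift in new tool axes (units of 0.1 m)"""
    from scipy.spatial.transform import Rotation as Ro
    s=arm.sense();R=s["ee_rot"];p=s["position"];a=np.radians(h)
    T=np.array([[np.cos(a),np.sin(a),0],[np.sin(a),-np.cos(a),0],[0,0,-1]])
    print("pos",p.round(4),"head",np.degrees(np.arctan2(R[1,0],R[0,0])).round(2),"q",s["q"].round(0),"t",s["time"],"w",round(s["width"],4))
    print("turn units",(Ro.from_matrix(R.T@T).as_rotvec()/.15).round(2),"shift units",(T.T@(np.array([x,y,z])-p)*10).round(3))
E
python3 - <<'E'
from h import *
T=lambda u,v:(350+u/9-.45,155+v/9-.45)
S=lambda u,v:(378+(u-405)/9-.45,205+v/9-.45)
def rep(n,pt,ps,z): print(n,"top",ray("top",*pt,z)[:2].round(4),"scene",ray("scene",*ps,z)[:2].round(4),"tri",tri(pt,ps).round(4))
rep("cap",T(258,90),S(627,85),.112)
rep("base",T(213,148),S(600,256),.055)
for n,a,b in(("boxFL",(155,200),(505,285)),("boxFR",(330,172),(712,322)),("boxBR",(310,72),(728,250)),("boxBL",(132,93),(530,210))): rep(n,T(*a),S(*b),.055)
rep("mailNL",T(92,235),S(425,322),.034);rep("mailBL",T(65,140),S(447,250),.034)
T=lambda u,v:(190+u/6-.4,130+v/6-.4)
S=lambda u,v:(220+(u-360)/6-.4,150+v/6-.4)
for n,a,b,z in(("ledgeNL",(178,523),(412,348),.04),("ledgeNR",(280,500),(512,375),.04),("ledgeIR",(256,345),(580,278),.04),("ledgeIL",(143,372),(470,257),.04),("roofFL",(103,303),(480,173),.074),("roofFR",(245,275),(615,200),.074)): rep(n,T(*a),S(*b),z)
go(.6,-.18,.2,-80)
E
```

```text
cap top [ 0.6278 -0.2009] scene [ 0.6239 -0.2029] tri [ 0.6287 -0.2017  0.1086]
base top [ 0.6241 -0.1999] scene [ 0.6233 -0.2047] tri [ 0.6258 -0.2023  0.0518]
boxFL top [ 0.608  -0.1812] scene [ 0.5972 -0.1872] tri [ 0.6104 -0.1835  0.0444]
boxFR top [ 0.6156 -0.2354] scene [ 0.612  -0.2404] tri [ 0.6175 -0.238   0.0497]
boxBR top [ 0.6475 -0.2311] scene [ 0.6447 -0.2337] tri [ 0.6487 -0.2324  0.0516]
boxBL top [ 0.6421 -0.1758] scene [ 0.6326 -0.1809] tri [ 0.6445 -0.1777  0.0459]
mailNL top [ 0.6018 -0.1653] scene [ 0.5964 -0.1673] tri [ 0.6026 -0.1659  0.0291]
mailBL top [ 0.6327 -0.1583] scene [ 0.6299 -0.1604] tri [ 0.6335 -0.1591  0.031 ]
ledgeNL top [0.5058 0.233 ] scene [0.5022 0.2283] tri [0.5069 0.2331 0.0354]
ledgeNR top [0.5157 0.1851] scene [0.5091 0.1789] tri [0.5171 0.1855 0.0326]
ledgeIR top [0.5899 0.1965] scene [0.5889 0.1958] tri [0.5901 0.1966 0.039 ]
ledgeIL top [0.578  0.2501] scene [0.576  0.2489] tri [0.5783 0.2505 0.0381]
roofFL top [0.6043 0.2624] scene [0.5951 0.2552] tri [0.6064 0.264  0.0651]
roofFR top [0.616  0.1968] scene [0.6093 0.1894] tri [0.6184 0.1969 0.0665]
pos [ 0.18   -0.572   0.2304] head -162.54 q [-53.   2.   5.  -0. -93. -19.] t 0.1 w 0.0853
turn units [ 0.01  0.01 -9.6 ] shift units [-3.132 -4.817  0.304]
```

```bash
python3 -m jog '[[0,0,0,0,0,-0.96],[0,0,0,0,0,-0.96],[0,0,0,0,0,-0.96],[0,0,0,0,0,-0.96],[0,0,0,0,0,-0.96],[0,0,0,0,0,-0.96],[0,0,0,0,0,-0.96],[0,0,0,0,0,-0.96],[0,0,0,0,0,-0.96],[0,0,0,0,0,-0.96]]' -0.3 && python3 -m jog '[[-0.24,-0.42,0,0,0,0],[-0.24,-0.42,0,0,0,0],[-0.24,-0.42,0,0,0,0],[-0.24,-0.42,0,0,0,0],[-0.24,-0.42,0,0,0,0],[-0.24,-0.42,0,0,0,0],[-0.24,-0.42,0,0,0,0],[-0.24,-0.42,0,0,0,0],[-0.24,-0.42,0,0,0,0],[-0.24,-0.42,0,0,0,0],[-0.24,-0.42,0,0,0,0],[-0.24,-0.42,0,0,0,0],[0,0,0,0,0,0],[0,0,0,0,0,0]]'
python3 - <<'E'
from h import *
go(.625,-.202,.068,-80)
for n in("scene","top"):
    cv2.imwrite(f"pics/{n}1.png",arm.snapshot(n))
a=cv2.imread("pics/top1.png")[130:215,330:430];b=cv2.imread("pics/scene1.png")[130:265,350:450]
cv2.imwrite("pics/v1.png",np.hstack([cv2.resize(a,None,fx=4,fy=4)[:340],cv2.resize(b,None,fx=4,fy=4)[200:540]]))
E
```

```text
time: 1.1
position: [0.18, -0.5721, 0.2306]
ee_rot: [[0.179, -0.984, -0.0], [-0.984, -0.179, 0.001], [-0.001, 0.0, -1.0]]
contact_force: [-0.1, -0.6, 0.3]
width: 0.056
grip_force: 0.0
time: 2.5
position: [0.627, -0.2004, 0.2297]
ee_rot: [[0.175, -0.985, -0.003], [-0.985, -0.175, 0.0], [-0.001, 0.003, -1.0]]
contact_force: [0.6, -0.2, 0.3]
width: 0.0558
grip_force: 0.0
pos [ 0.627  -0.2004  0.2297] head -79.93 q [ -0.  11.  15.  -0. -93.  10.] t 2.5 w 0.0558
turn units [0.02 0.   0.01] shift units [0.012 0.022 1.617]
```

View pics/v1.png

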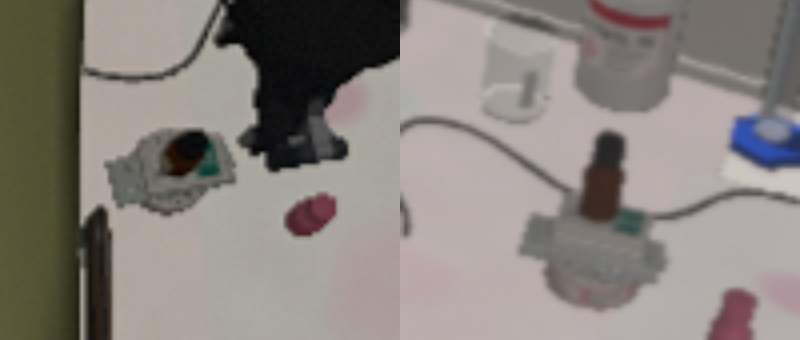

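```bash
python3 - <<'E'
from h import *
for p in((.627,-.2,.23),(.627,-.2,.112),(.627,-.2,.34)): print(p,proj("top",p).round(1),proj("scene",p).round(1))
E
python3 - <<'E'
from h import *
a=cv2.imread("pics/top1.png")[90:220,330:470];b=cv2.imread("pics/scene1.png")[60:260,330:470]
cv2.imwrite("pics/v2.png",np.hstack([cv2.resize(a,None,fx=2.8,fy=2.8)[:364],cv2.resize(b,None,fx=2.6,fy=2.6)[:364]]))
E
```

```text
(0.627, -0.2, 0.23) [389.5 152.2] [409.6 171. ]
(0.627, -0.2, 0.112) [377.9 164.8] [401.5 213. ]
(0.627, -0.2, 0.34) [403.3 137.2] [418.1 126.9]
```

View pics/v2.png

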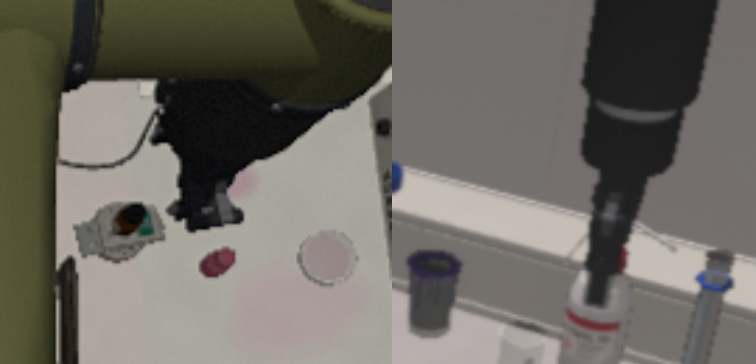

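```bash
python3 -m jog '[[0,0,0.25,0,0,0],[0,0,0.25,0,0,0],[0,0,0.25,0,0,0],[0,0.02,0.25,0,0,0],[0,0,0,0,0,0],[0,0,0,0,0,0]]'
python3 - <<'E'
from h import *
for n in("scene","top"): cv2.imwrite(f"pics/{n}2.png",arm.snapshot(n))
p=arm.sense()["position"];print(p,proj("top",p),proj("scene",p))
a=cv2.imread("pics/top2.png")[110:210,340:430];b=cv2.imread("pics/scene2.png")[160:260,350:440]
cv2.imwrite("pics/v3.png",cv2.resize(np.hstack([a,b]),(790,439),interpolation=2))
E
```

```text
time: 3.2
position: [0.6242, -0.2029, 0.1325]
ee_rot: [[0.172, -0.985, 0.001], [-0.985, -0.172, -0.001], [0.001, -0.0, -1.0]]
contact_force: [0.8, 0.3, -1.0]
width: 0.0554
grip_force: 0.0
[ 0.62523187 -0.20255254  0.1339257 ] [380.87565703 163.37121331] [403.7146872  206.23246477]
```

View pics/v3.png

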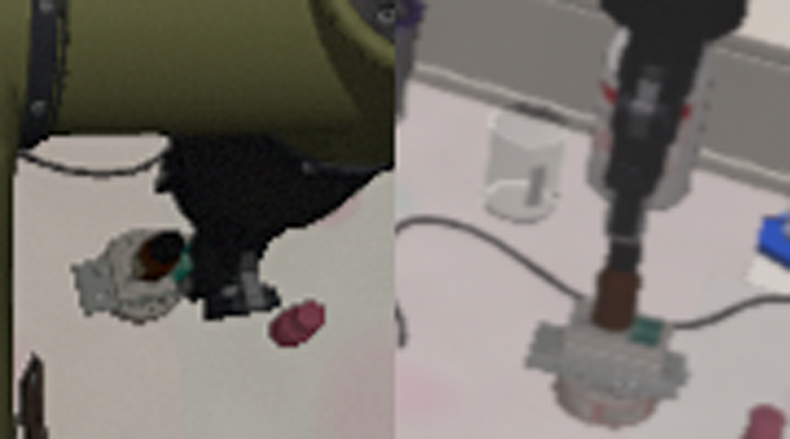

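```bash
python3 - <<'E'
from h import *
s=arm.sense();R=s["ee_rot"];p=s["position"]
def ov(n,f,x0,y0,w,h,k):
    im=cv2.convertScaleAbs(cv2.imread(f)[y0:y0+h,x0:x0+w],alpha=1.6,beta=35)
    im=cv2.resize(im,None,fx=k,fy=k,interpolation=2)
    for sgn,col in((1,(0,0,255)),(-1,(255,0,0))):
        for zz in(-.003,-.075):
            pts=[(proj(n,p+R@np.array([a,sgn*b,zz]))-[x0,y0]+.5)*k for a,b in((-.011,.028),(.011,.028),(.011,.042),(-.011,.042))]
            cv2.polylines(im,[np.int32(pts)],True,col if zz>-.01 else (0,255,255) if sgn>0 else (255,255,0),1)
    return im
a=ov("top","pics/top2.png",365,130,55,75,7);b=ov("scene","pics/scene2.png",375,160,55,75,7)
cv2.imwrite("pics/v4.png",np.hstack([a,b]))
E
```

```text
(no output)
```

View pics/v4.png

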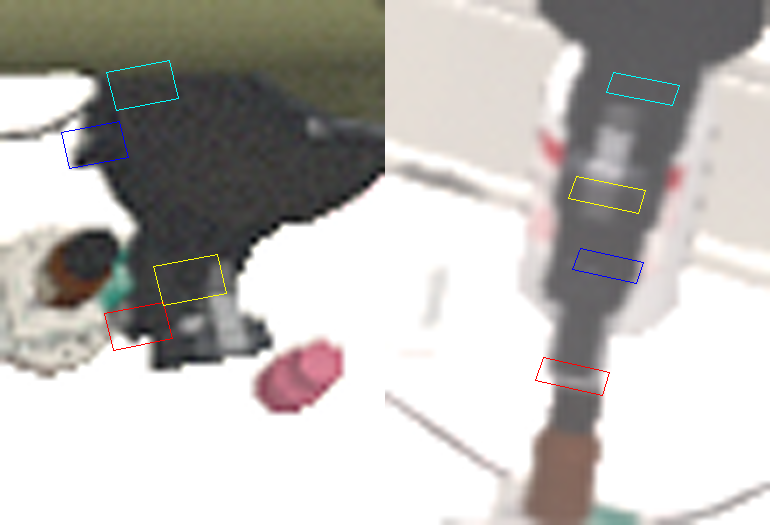

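```bash
python3 -m jog '[[0,0,0.2,0,0,0],[0,0,0.2,0,0,0],[0,0,0.2,0,0,0],[0,0,0.1,0,0,0],[0,0,0,0,0,0],[0,0,0,0,0,0]]' && python3 -m jog '[[0,0,0,0,0,0],[0,0,0,0,0,0],[0,0,0,0,0,0],[0,0,0,0,0,0],[0,0,0,0,0,0],[0,0,0,0,0,0],[0,0,0,0,0,0],[0,0,0,0,0,0]]' 1 25
```

```text
time: 3.9
position: [0.6253, -0.2021, 0.063]
ee_rot: [[0.173, -0.985, 0.002], [-0.985, -0.173, -0.001], [0.001, -0.002, -1.0]]
contact_force: [0.7, 0.3, 0.2]
width: 0.0554
grip_force: 0.0
time: 4.7
position: [0.6253, -0.2019, 0.0626]
ee_rot: [[0.173, -0.985, 0.002], [-0.985, -0.173, -0.001], [0.001, -0.002, -1.0]]
contact_force: [0.3, 0.6, 6.2]
width: 0.0242
grip_force: 25.3
```

```bash
python3 -m jog '[[0,0,-0.1,0,0,0],[0,0,-0.2,0,0,0],[0,0,-0.25,0,0,0],[0,0,-0.25,0,0,0],[0,0,-0.2,0,0,0],[0,0,0,0,0,0]]'; python3 -c "
from h import *
go(.4236,.0706,.06,-80)"
```

```text
time: 5.3
position: [0.6257, -0.2022, 0.1652]
ee_rot: [[0.173, -0.985, 0.005], [-0.985, -0.173, -0.001], [0.002, -0.005, -1.0]]
contact_force: [0.4, -1.1, 0.9]
width: 0.0246
grip_force: 25.0
pos [ 0.6257 -0.2022  0.1652] head -80.04 q [ -0.  11.   7.   0. -86.  10.] t 5.3 w 0.0246
turn units [-0.03 -0.01 -0.  ] shift units [-3.038  1.517  1.052]
```

```bash
python3 -m jog '[[-0.2,0.1,0,0,0,0],[-0.38,0.19,0,0,0,0],[-0.38,0.19,0,0,0,0],[-0.38,0.19,0,0,0,0],[-0.38,0.19,0,0,0,0],[-0.38,0.19,0,0,0,0],[-0.38,0.19,0,0,0,0],[-0.38,0.19,0,0,0,0],[-0.18,0.09,0,0,0,0],[0,0,0.25,0,0,0],[0,0,0.25,0,0,0],[0,0,0.25,0,0,0],[0,0,0.25,0,0,0],[0,0,0,0,0,0],[0,0,0,0,0,0]]'; python3 - <<'E'
from h import *
go(.4236,.0706,.0115,-80)
for n in("scene","top"): cv2.imwrite(f"pics/{n}3.png",arm.snapshot(n))
a=cv2.imread("pics/top3.png")[200:270,245:315];b=cv2.imread("pics/scene3.png")[200:270,230:300]
k=lambda i:cv2.convertScaleAbs(cv2.resize(i,None,fx=5.6,fy=5.6,interpolation=2),alpha=1.4,beta=25)
cv2.imwrite("pics/v5.png",np.hstack([k(a),k(b)]))
E
```

```text
time: 6.8
position: [0.4221, 0.071, 0.0614]
ee_rot: [[0.173, -0.985, -0.001], [-0.985, -0.173, -0.001], [0.001, 0.001, -1.0]]
contact_force: [0.5, 0.3, 1.1]
width: 0.0244
grip_force: 25.0
pos [0.4221 0.071  0.0614] head -80.03 q [ 37. -23. -35.   0. -78. -27.] t 6.8 w 0.0244
turn units [ 0.01 -0.01 -0.  ] shift units [ 0.006 -0.014  0.499]
```

View pics/v5.png

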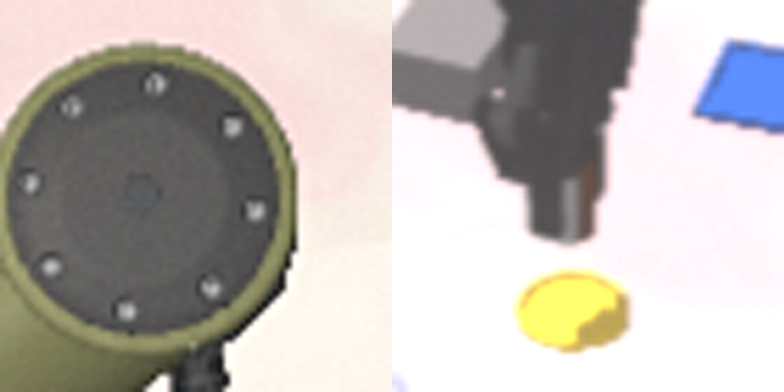

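```bash
python3 -m jog '[[0,0,0.15,0,0,0],[0,0,0.15,0,0,0],[0,0,0.1,0,0,0],[0,0,0.05,0,0,0],[0,0,0.04,0,0,0],[0,0,0.02,0,0,0],[0,0,0,0,0,0],[0,0,0,0,0,0]]'
```

```text
time: 7.7
position: [0.4225, 0.0715, 0.0107]
ee_rot: [[0.173, -0.985, 0.001], [-0.985, -0.173, 0.0], [-0.0, -0.001, -1.0]]
contact_force: [-0.4, -0.3, -1.1]
width: 0.0241
grip_force: 24.9
```

```bash
python3 -m jog '[[0,0,0.015,0,0,0],[0,0,0,0,0,0],[0,0,0,0,0,0]]'|egrep 'pos|force' ; python3 -m jog '[[0,0,0,0,0,0],[0,0,0,0,0,0],[0,0,0,0,0,0],[0,0,0,0,0,0]]' -0.2; python3 -m jog '[[0,0,-0.2,0,0,0],[0,0,-0.3,0,0,0],[0,0,-0.4,0,0,0],[0,0,-0.4,0,0,0],[0,0,-0.1,0,0,0],[0,0,0,0,0,0]]'; python3 -c "
from h import *
go(.61,-.21,.15,-80)"
```

```text
position: [0.4227, 0.0715, 0.0105]
contact_force: [-5.2, -0.4, 9.3]
grip_force: 25.7
time: 8.4
position: [0.4222, 0.0713, 0.0086]
ee_rot: [[0.173, -0.985, -0.0], [-0.985, -0.173, -0.0], [-0.0, 0.0, -1.0]]
contact_force: [0.2, -0.4, 0.3]
width: 0.0512
grip_force: 0.0
time: 9.0
position: [0.4231, 0.0718, 0.1506]
ee_rot: [[0.173, -0.985, 0.003], [-0.985, -0.173, 0.002], [-0.001, -0.003, -1.0]]
contact_force: [-0.3, -0.1, 0.3]
width: 0.0511
grip_force: 0.0
pos [0.4231 0.0718 0.1506] head -80.03 q [ 37. -25. -27.   0. -88. -27.] t 9.0 w 0.0511
turn units [-0.02  0.01 -0.  ] shift units [ 3.1   -1.351  0.006]
```

```bash
python3 -m jog '[[0.2,0,-0.3,0,0,0],[0.3,0,-0.3,0,0,0],[0.3,0,-0.3,0,0,0],[0.4,0,0,0,0,0],[0.4,0,0,0,0,0],[0.4,0,0,0,0,0],[0.4,0,0,0,0,0],[0,0,0,0,0,0],[0,0,0,0,0,0]]'|egrep pos; python3 - <<'E'
from h import *
for n in("scene","top"): cv2.imwrite(f"pics/{n}4.png",arm.snapshot(n))
t=cv2.imread("pics/top4.png");s=cv2.imread("pics/scene4.png")
k=lambda i:cv2.convertScaleAbs(cv2.resize(i,None,fx=8,fy=8,interpolation=2),alpha=1.0,beta=0)
A=np.hstack([k(t[155:190,352:397]),k(s[220:255,380:425])]);B=np.hstack([k(t[220:257,255:300]),k(s[231:268,240:285])])
cv2.imwrite("pics/v6.png",np.vstack([A,B]))
E
```

```text
position: [0.4633, -0.1656, 0.2365]
```

View pics/v6.png

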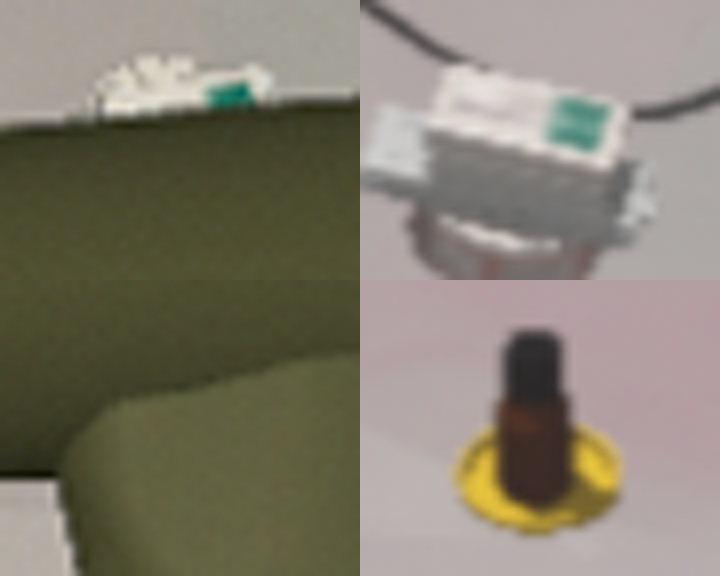

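The bottle stands centred in the yellow dish (scene about 307,258). Next is the cover-slip box.

```bash
python3 - <<'E'
from h import *
S=lambda u,v:(380+(u-360)/8-.45,220+v/8-.45)
P=np.array([ray("scene",*S(*p),.055)[:2] for p in((430,125),(610,165),(630,110),(450,68))]);print(P.round(4),P.mean(0))
go(.625,-.208,.042,-80)
E
```

```text
[[ 0.6006 -0.185 ]
 [ 0.6114 -0.2384]
 [ 0.6407 -0.2347]
 [ 0.6311 -0.1798]] [ 0.62096489 -0.20947727]
pos [ 0.4636 -0.1644  0.2376] head -80.0 q [  4. -14. -10.  -0. -95.   6.] t 10.0 w 0.0512
turn units [ 0.01  0.   -0.  ] shift units [ 0.709 -1.514  1.956]
```

```bash
python3 -m jog '[[0.14,-0.3,0,0,0,0],[0.14,-0.3,0,0,0,0],[0.14,-0.3,0,0,0,0],[0.14,-0.3,0,0,0,0],[0.14,-0.3,0,0,0,0],[0,0,0.4,0,0,0],[0,0,0.4,0,0,0],[0,0,0.4,0,0,0],[0,0,0.3,0,0,0],[0,0,0,0,0,0],[0,0,0,0,0,0]]'|egrep 'pos|contact'; python3 -c "
from h import *
go(.625,-.208,.042,-80)"
```

```text
position: [0.624, -0.2071, 0.0897]
contact_force: [0.5, -0.1, 1.2]
pos [ 0.624  -0.2071  0.0897] head -79.93 q [ -1.  13.   1.   0. -79.  11.] t 11.1 w 0.0515
turn units [ 0.   -0.    0.01] shift units [ 0.01  -0.008  0.477]
```

```bash
python3 -m jog '[[0,0,0.2,0,0,0],[0,0,0.15,0,0,0],[0,0,0.08,0,0,0],[0,0,0.05,0,0,0],[0,0,0,0,0,0],[0,0,0,0,0,0]]'|egrep 'pos|contact'&& python3 -m jog '[[0,0,0,0,0,0],[0,0,0,0,0,0],[0,0,0,0,0,0],[0,0,0,0,0,0],[0,0,0,0,0,0],[0,0,0,0,0,0]]' 1 25
```

```text
position: [0.6241, -0.2081, 0.0416]
contact_force: [0.7, 0.2, 0.4]
time: 12.3
position: [0.6242, -0.2082, 0.0418]
ee_rot: [[0.173, -0.985, 0.001], [-0.985, -0.173, -0.0], [0.001, -0.001, -1.0]]
contact_force: [-0.4, -0.1, 5.9]
width: 0.0341
grip_force: 26.0
```

```bash
python3 -m jog '[[0,0,-0.1,0,0,0],[0,0,-0.2,0,0,0],[0,0,-0.3,0,0,0],[0,0,-0.2,0,0,0],[0,0,0,0,0,-0.58],[0,0,0,0,0,0]]'|egrep 'width|pos|contact'; python3 -c "
from h import *
go(.6175,.0672,.0115,-75)"
```

```text
position: [0.6237, -0.2079, 0.1213]
contact_force: [0.3, 0.2, -0.9]
width: 0.0345
pos [ 0.6237 -0.2079  0.1213] head -75.0 q [ -1.  12.   4.  -0. -82.  16.] t 12.9 w 0.0345
turn units [-0.  0. -0.] shift units [-2.673 -0.652  1.098]
```

```bash
python3 -m jog '[[-0.18,-0.05,0,0,0,0],[-0.38,-0.09,0,0,0,0],[-0.38,-0.09,0,0,0,0],[-0.38,-0.09,0,0,0,0],[-0.38,-0.09,0,0,0,0],[-0.38,-0.09,0,0,0,0],[-0.38,-0.09,0,0,0,0],[-0.21,-0.06,0,0,0,0],[0,0,0.2,0,0,0],[0,0,0.3,0,0,0],[0,0,0.2,0,0,0],[0,0,0.1,0,0,0],[0,0,0,0,0,0],[0,0,0,0,0,0]]'|egrep 'width|pos|contact'; python3 - <<'E'
from h import *
go(.6175,.0672,.0115,-75)
E
```

```text
position: [0.618, 0.0669, 0.0417]
contact_force: [0.8, -0.2, 0.0]
width: 0.0344
pos [0.618  0.0669 0.0417] head -75.06 q [ 25.   9.  -8.   0. -73. -10.] t 14.3 w 0.0344
turn units [-0.01 -0.   -0.01] shift units [-0.004  0.004  0.302]
```

```bash
python3 -m jog '[[0,0,0.1,0,0,0],[0,0,0.1,0,0,0],[0,0,0.05,0,0,0],[0,0,0.04,0,0,0],[0,0,0.01,0,0,0],[0,0,0,0,0,0],[0,0,0,0,0,0]]'|egrep 'width|pos|contact'
```

```text
position: [0.6177, 0.0668, 0.0108]
contact_force: [0.1, -0.4, -1.1]
width: 0.0342
```

```bash
python3 -m jog '[[0,0,0.01,0,0,0],[0,0,0,0,0,0],[0,0,0,0,0,0]]'|egrep 'width|pos|contact'
```

```text
position: [0.6178, 0.0668, 0.0108]
contact_force: [-2.5, 0.9, 5.8]
width: 0.0345
```

```bash
python3 -m jog '[[0,0,0,0,0,0],[0,0,0,0,0,0],[0,0,0,0,0,0],[0,0,0,0,0,0]]' -0.15|egrep 'width|pos|contact';python3 -m jog '[[0,0,-0.2,0,0,0],[0,0,-0.3,0,0,0],[0,0,-0.4,0,0,0],[0,0,-0.4,0,0,0],[0,0.2,-0.2,0,0,0],[0,0.4,0,0,0,0],[0,0.4,0,0,0,0],[0,0.4,0,0,0,0],[0,0.4,0,0,0,0],[0,0,0,0,0,0],[0,0,0,0,0,0]]'|egrep 'width|pos|contact'; python3 - <<'E'
from h import *
for n in("scene","top"): cv2.imwrite(f"pics/{n}5.png",arm.snapshot(n))
t=cv2.imread("pics/top5.png");s=cv2.imread("pics/scene5.png")
k=lambda i:cv2.resize(i,None,fx=8,fy=8,interpolation=2)
A=np.hstack([k(t[155:190,352:397]),k(s[220:255,380:425])]);B=np.hstack([k(t[160:197,255:300]),k(s[195:232,280:325])])
cv2.imwrite("pics/v7.png",np.vstack([A,B]))
go(.624,-.205,.15,-80)
E
```

```text
position: [0.6175, 0.0667, 0.0095]
contact_force: [-0.6, -0.2, 0.0]
width: 0.0493
position: [0.4435, 0.0203, 0.1606]
contact_force: [-0.2, 0.5, 0.5]
width: 0.0489
pos [0.4441 0.0205 0.1599] head -75.04 q [ 29. -22. -24.  -0. -88. -14.] t 16.9 w 0.0491
turn units [-0.    0.    0.58] shift units [ 2.533 -1.38   0.099]
```

View pics/v7.png

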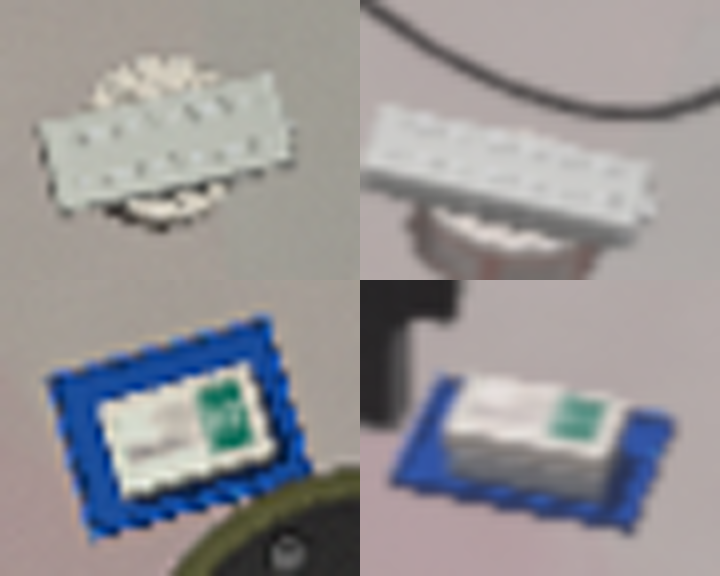

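The cover-slip box lies flat in the blue dish, aligned with it (top about 278,179). The mailer is clear. I'll measure it.

```bash
python3 - <<'E'
from h import *
T=lambda u,v:(352+u/8-.45,155+v/8-.45)
S=lambda u,v:(380+(u-360)/8-.45,220+v/8-.45)
P=np.array([ray("top",*T(*p),.034)[:2] for p in((40,125),(275,75),(295,155),(62,208))]);print(P.round(4),P.mean(0))
Q=np.array([ray("scene",*S(*p),.034)[:2] for p in((380,105),(648,160),(625,225))]);print(Q.round(4),((Q[0]+Q[2])/2))
for a,b in((P[0],P[1]),(P[3],P[2]),(Q[0],Q[1])): print(np.degrees(np.arctan2(*(b-a)[::-1])),np.linalg.norm(b-a))
print("roll",ray("top",*T(165,52),.022),ray("top",*T(178,222),.022))
E
```

```text
[[ 0.6325 -0.1577]
 [ 0.6488 -0.2417]
 [ 0.6195 -0.247 ]
 [ 0.6022 -0.164 ]] [ 0.6257299  -0.20260754]
[[ 0.6283 -0.1606]
 [ 0.647  -0.242 ]
 [ 0.6127 -0.2464]] [ 0.6204998  -0.20349222]
-79.00449345210569 0.08560593571319781
-78.19686023828432 0.08482361239346252
-77.08571882812454 0.08353988447744347
roll [ 0.6612782  -0.20601633  0.022     ] [ 0.59865904 -0.20728218  0.022     ]
```

```bash
python3 -m jog '[[0,0,0,0,0,0.41],[0.25,-0.15,0,0,0,0],[0.35,-0.2,0,0,0,0],[0.4,-0.2,0,0,0,0],[0.4,-0.2,0,0,0,0],[0.4,-0.2,0,0,0,0],[0.4,-0.2,0,0,0,0],[0.25,-0.15,0,0,0,0],[0,-0.1,0,0,0,0],[0,0,0.3,0,0,0],[0,0,0.3,0,0,0],[0,0,0,0,0,0],[0,0,0,0,0,0]]' -0.05|egrep 'pos|width'; python3 -c "
from h import *
go(.624,-.203,.0245,-78.5)"
```

```text
position: [0.6296, -0.192, 0.0993]
width: 0.0449
pos [ 0.6296 -0.192   0.0993] head -78.54 q [  0.  12.   2.   0. -80.  11.] t 18.2 w 0.0449
turn units [ 0.01 -0.   -0.  ] shift units [0.097 0.077 0.748]
```

```bash
python3 -m jog '[[0.1,0.08,0,0,0,0],[0,0,0.25,0,0,0],[0,0,0.2,0,0,0],[0,0,0,0,0,0],[0,0,0,0,0,0]]' -0.2 >/dev/null; python3 -c "
from h import *
go(.624,-.203,.0245,-78.5)"
```

```text
pos [ 0.6242 -0.2042  0.0568] head -78.56 q [ -1.  13.  -1.   0. -75.  12.] t 18.7 w 0.0512
turn units [-0.01 -0.01 -0.01] shift units [-0.012 -0.001  0.323]
```

```bash
python3 -m jog '[[-0.01,0,0.15,0,0,0],[0,0,0.1,0,0,0],[0,0,0.05,0,0,0],[0,0,0.02,0,0,0],[0,0,0,0,0,0],[0,0,0,0,0,0]]'|egrep 'pos|contact' && python3 -m jog '[[0,0,0,0,0,0],[0,0,0,0,0,0],[0,0,0,0,0,0],[0,0,0,0,0,0],[0,0,0,0,0,0],[0,0,0,0,0,0]]' 1 30|egrep 'pos|contact|wid|grip'
```

```text
position: [0.6237, -0.2026, 0.0232]
contact_force: [0.2, 0.3, 0.2]
position: [0.6238, -0.2026, 0.0235]
contact_force: [0.3, 0.2, 3.5]
width: 0.0326
grip_force: 30.8
```

```bash
python3 -m jog '[[0,0,-0.05,0,0,0],[0,0,-0.1,0,0,0],[0,0,-0.2,0,0,0],[0,0,-0.3,0,0,0],[0,0,-0.3,0,0,0],[0,0,-0.2,0,0,0],[0,0,0,0,0,0]]'|egrep 'pos|contact|wid|grip'; python3 - <<'E'
from h import *
go(.527,.21,.1,12)
s=cv2.imread("pics/scene0.png");
cv2.imwrite("pics/v8.png",cv2.resize(arm.snapshot("scene")[150:280,340:460],None,fx=4,fy=4))
E
```

```text
position: [0.6249, -0.2031, 0.1425]
contact_force: [-0.0, -0.3, 0.1]
width: 0.0332
grip_force: 30.3
pos [ 0.6249 -0.2031  0.1425] head -78.57 q [ -1.  11.   5.   0. -84.  12.] t 20.6 w 0.0332
turn units [ -0.02  -0.04 -10.54] shift units [-0.099 -4.244  0.425]
```

View pics/v8.png

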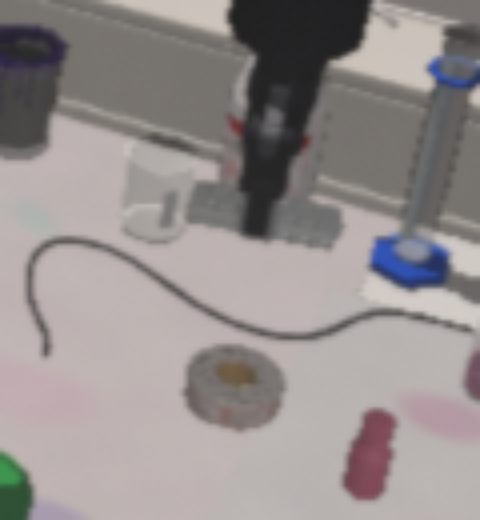

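The mailer is held level at scene (406,206). Now I turn it and carry it to the ledge.

```bash
python3 -m jog '[[0,0,0,0,0,-0.3],[0,0,0,0,0,-0.9],[0,0,0,0,0,-0.9],[0,0,0,0,0,-0.9],[0,0,0,0,0,-0.9],[0,0,0,0,0,-0.9],[0,0,0,0,0,-0.9],[0,0,0,0,0,-0.9],[0,0,0,0,0,-0.9],[0,0,0,0,0,-0.9],[0,0,0,0,0,-0.9],[0,0,0,0,0,-0.9],[0,0,0,0,0,-0.34]]' | egrep wid; python3 -m jog '[[0,-0.2,0,0,0,0],[0,-0.35,0,0,0,0],[0,-0.4,0,0,0,0],[0,-0.4,0,0,0,0],[0,-0.4,0,0,0,0],[0,-0.4,0,0,0,0],[0,-0.4,0,0,0,0],[0,-0.4,0,0,0,0],[0,-0.4,0,0,0,0],[0,-0.4,0,0,0,0],[-0.05,-0.3,0,0,0,0],[-0.05,-0.19,0,0,0,0],[0,0,0.2,0,0,0],[0,0,0.22,0,0,0],[0,0,0,0,0,0],[0,0,0,0,0,0]]'|egrep 'pos|contact|wid|grip'; python3 - <<'E'
from h import *
go(.527,.21,.043,12)
cv2.imwrite("pics/scene6.png",arm.snapshot("scene"))
s=arm.sense();R=s["ee_rot"];p=s["position"]
im=cv2.resize(cv2.imread("pics/scene6.png")[130:250,190:310],None,fx=5,fy=5,interpolation=2)
a=np.radians(12);c,sn=np.cos(a),np.sin(a);O=np.array([.586,.2226,0])
def ln(pts,col): cv2.polylines(im,[np.int32([(proj("scene",q)-[190,130]+.5)*5 for q in pts])],True,col,1)
W=lambda x,y,z:O+[c*x-sn*y,sn*x+c*y,z]
ln([W(-.082,.027,.04),W(-.082,-.027,.04),W(0,-.027,.04),W(0,.027,.04)],(0,255,0))
ln([W(.02,.028,.07),W(.02,-.028,.07),W(.013,-.028,.042),W(.013,.028,.042)],(255,0,0))
ln([p+R@np.array(v) for v in((-.043,-.017,-.01),(.043,-.017,-.01),(.043,.017,-.01),(-.043,.017,-.01))],(0,0,255))
cv2.imwrite("pics/v9.png",im)
E
```

```text
width: 0.0329
position: [0.5251, 0.2096, 0.0953]
contact_force: [0.3, 0.7, 1.0]
width: 0.0329
grip_force: 30.3
pos [0.5251 0.2096 0.0953] head 12.01 q [ 42.  -1. -13.   0. -78.  60.] t 23.55 w 0.0329
turn units [0.01 0.01 0.  ] shift units [ 0.02  -0.     0.523]
```

```bash
python3 - <<'E'
from h import *
a=np.radians(12);c,sn=np.cos(a),np.sin(a);O=np.array([.586,.2226,0])
W=lambda x,y,z:O+[c*x-sn*y,sn*x+c*y,z]
print(proj("scene",W(.0165,0,.056)),proj("top",W(.0135,0,.048)))
print("scene flap centre seen at z56",ray("scene",249.5,186.5,.056),"model",W(.0165,0,.056))
im=cv2.imread("pics/scene0.png").copy();im[:170]=0
st,cc,m=blob(im,(5,150,80),(16,255,255));r=cv2.approxPolyDP(cv2.findContours(m,0,2)[0][0],2,True)[:,0];print(r.tolist())
print([proj("scene",W(*v)).round(1).tolist() for v in((.02,.028,.07),(.02,-.028,.07),(.013,-.028,.042),(.013,.028,.042))])
E
```

```text
[249.80924413 185.73477672] [221.66866693 183.52118639]
scene flap centre seen at z56 [0.59841764 0.22454705 0.056     ] model [0.60213944 0.22603054 0.056     ]
[[241, 182], [241, 188], [257, 192], [258, 185]]
[[240.9, 179.0], [259.5, 182.8], [258.7, 192.5], [240.3, 188.6]]
```

Model and image of the flap agree within about 1 px. I'll lower onto the ledge and advance.

```bash
python3 -m jog '[[0,0,0.2,0,0,0],[0,0,0.15,0,0,0],[0,0,0.1,0,0,0],[0,0,0.05,0,0,0],[0,0,0.02,0,0,0],[0,0,0,0,0,0],[0,0,0,0,0,0]]'|egrep 'pos|contact|wid'
```

```text
position: [0.5257, 0.2103, 0.0445]
contact_force: [-1.2, 0.5, -0.4]
width: 0.0334
```

```bash
python3 -m jog '[[0.08,0,0,0,0,0],[0.08,0,0,0,0,0],[0.08,0,0,0,0,0],[0.08,0,0,0,0,0],[0.08,0,0,0,0,0],[0.06,0,0,0,0,0],[0.06,0,0,0,0,0],[0,0,0,0,0,0],[0,0,0,0,0,0]]'|egrep 'pos|contact|wid'; python3 -m jog '[[0,0,0.01,0,0,0],[0,0,0,0,0,0],[0,0,0,0,0,0]]'|egrep 'pos|contact|wid'
```

```text
position: [0.5761, 0.2209, 0.0435]
contact_force: [-0.5, -1.3, -0.8]
width: 0.0334
position: [0.5761, 0.221, 0.0429]
contact_force: [0.2, 0.3, -0.8]
width: 0.0335
```

```bash
python3 -m jog '[[0,0,0,0,0,0],[0,0,0,0,0,0],[0,0,0,0,0,0],[0,0,-0.1,0,0,0],[0,0,-0.2,0,0,0],[0,0,-0.2,0,0,0],[0,0,0,0,0,0]]' -0.1|egrep 'pos|contact|wid'; python3 -m jog '[[-0.2,0,0,0,0,0],[-0.3,0,0,0,0,0],[-0.2,0,0,0,0,0],[-0.05,0,0,0,0,0],[0,0,0,0,0,0],[0,0,0,0,0,0],[0,0,0,0,0,0]]' 1|egrep 'pos|contact|wid'; python3 - <<'E'
from h import *
go(.586-.0763,.2226-.0162,.045,12)
im=arm.snapshot("scene");cv2.imwrite("pics/scene7.png",im)
im=im.copy();im[:170]=0;m=cv2.inRange(cv2.cvtColor(im,40)[170:200,230:270],(5,150,80),(16,255,255));print(m.sum()/255)
E
```

```text
position: [0.5781, 0.2217, 0.0975]
contact_force: [0.4, 0.2, -0.0]
width: 0.0471
position: [0.5034, 0.2054, 0.0927]
contact_force: [-0.1, 0.5, -0.7]
width: -0.0002
pos [0.5034 0.2054 0.0927] head 12.0 q [ 43.  -5. -17.  -0. -78.  59.] t 26.9 w -0.0002
turn units [ 0.  0. -0.] shift units [0.064 0.004 0.477]
30.0
```

```bash
python3 -m jog '[[0,0,0.2,0,0,0],[0,0,0.15,0,0,0],[0,0,0.1,0,0,0],[0,0,0.04,0,0,0],[0,0,0,0,0,0],[0,0,0,0,0,0]]'|egrep 'pos|contact'; python3 -m jog '[[0.06,0,0,0,0,0],[0.06,0,0,0,0,0],[0.06,0,0,0,0,0],[0.06,0,0,0,0,0],[0.06,0,0,0,0,0],[0.06,0,0,0,0,0],[0.06,0,0,0,0,0],[0.06,0,0,0,0,0],[0.06,0,0,0,0,0],[0,0,0,0,0,0]]'|egrep 'pos|contact';  python3 -m jog '[[0.05,0,0,0,0,0],[0.05,0,0,0,0,0],[0.05,0,0,0,0,0],[0.05,0,0,0,0,0],[0,0,0,0,0,0],[0,0,0,0,0,0]]'|egrep 'pos|contact'; python3 - <<'E'
from h import *
go(.586-.005,.2226-.001,.044,12)
im=arm.snapshot("scene");cv2.imwrite("pics/scene8.png",im);m=cv2.inRange(cv2.cvtColor(im,40)[170:200,230:270],(5,150,80),(16,255,255));print(m.sum()/255)
E
```

```text
position: [0.5033, 0.2055, 0.0444]
contact_force: [-0.9, 0.1, 0.4]
position: [0.5564, 0.2167, 0.0437]
contact_force: [-0.4, -0.6, 0.1]
position: [0.5753, 0.2207, 0.0436]
contact_force: [0.2, 0.2, 0.1]
pos [0.5753 0.2207 0.0436] head 12.01 q [ 40.   8.  -9.  -0. -73.  62.] t 29.15 w -0.0002
turn units [-0.  0.  0.] shift units [ 0.058  0.003 -0.004]
11.0
```

```bash
python3 -m jog '[[0.05,0,0,0,0,0],[0.05,0,0,0,0,0],[0,0,0,0,0,0],[0,0,0,0,0,0],[0,0,0,0,0,0]]'|egrep 'pos|contact';  python3 -m jog '[[-0.1,0,0,0,0,0],[-0.3,0,0,0,0,0],[-0.2,0,-0.3,0,0,0],[0,0,-0.4,0,0,0],[0,0.4,-0.3,0,0,0],[0,0.4,0,0,0,0],[0,0.4,0,0,0,0],[0,0.4,0,0,0,0],[0,0.4,0,0,0,0],[0,0,0,0,0,0],[0,0,0,0,0,0]]'|egrep 'pos|contact'; python3 - <<'E'
from h import *
im=arm.snapshot("scene");cv2.imwrite("pics/scene9.png",im);m=cv2.inRange(cv2.cvtColor(im,40)[170:200,230:270],(5,150,80),(16,255,255));print(m.sum()/255)
t=arm.snapshot("top");cv2.imwrite("pics/top9.png",t)
t0=cv2.imread("pics/top0.png")
for a in(t0,t): print(a[140:185,205:228].mean((0,1)).round(1))
o=cv2.imread("pics/scene0.png")
d=np.abs(im.astype(int)-o).sum(2)
for y in range(150,215,3): print(''.join('#' if d[y,x]>60 else '.' for x in range(225,285)))
E
```

```text
position: [0.585, 0.2228, 0.0437]
contact_force: [-0.9, 0.0, -0.9]
position: [0.5676, 0.014, 0.1438]
contact_force: [0.2, -1.0, -0.1]
136.0
[114.1 123.8 125.6]
[70.9 86.8 86.2]
############################################################
############################################################
############################################################
############.....#######.......................#############
############################################################
############################################################
################################################...#########
##############################################.....#########
###########################################.......##########
#########################################.........##########
#############....######################...........##########
##############.................#######............##########
##############...................................###########
##############.................................#############
#############............###.................###############
########################.......##.........##################
##############################..........####################
###########################...........######################
#########################...........########################
#######################...........##########################
####.........#######........################################
####......................##################################
```

```bash
python3 - <<'E'
from h import *
s=cv2.imread("pics/scene9.png");t=cv2.imread("pics/top9.png")
k=lambda i:cv2.resize(i,None,fx=7,fy=7,interpolation=2)
A=np.hstack([k(s[150:190,230:285]),k(t[155:195,355:395])]);B=np.hstack([k(s[195:235,300:355]),k(s[225:265,382:422])])
B=np.hstack([k(t[130:170,195:250]),k(s[225:265,382:422])])
cv2.imwrite("pics/v10.png",np.vstack([A,B]))
E
```

```text
(no output)
```

View pics/v10.png

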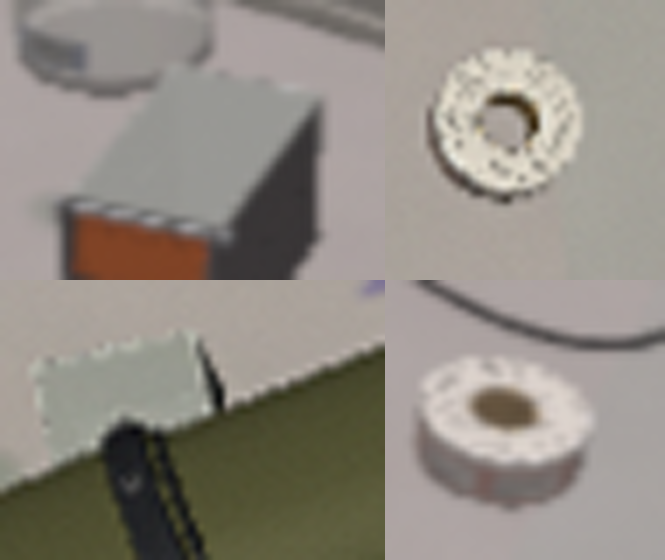

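Flap closed, mailer no longer on the ledge (scene 250,187). The roll's top face is centred at top (372,172) and scene (399,243).

```bash
python3 - <<'E'
from h import *
a=ray("top",372.4,171.7,.022);b=ray("scene",399.0,243.2,.022);print(a,b,tri((372.4,171.7),(399.0,243.2)))
c=(a+b)/2;go(c[0],c[1],.05,-80)
E
```

```text
[ 0.62979725 -0.20497183  0.022     ] [ 0.62613262 -0.20837763  0.022     ] [ 0.63117706 -0.20656849  0.01750653]
pos [0.5676 0.0153 0.1439] head 12.05 q [ 22.  -2.  -9.  -0. -83.  80.] t 30.9 w 0.0001
turn units [-0.    0.   10.71] shift units [ 2.291 -0.209  0.939]
```

```bash
python3 -m jog '[[0,0,0,0,0,0.9],[0,0,0,0,0,0.98],[0,0,0,0,0,0.98],[0,0,0,0,0,0.98],[0,0,0,0,0,0.98],[0,0,0,0,0,0.98],[0,0,0,0,0,0.98],[0,0,0,0,0,0.98],[0,0,0,0,0,0.98],[0,0,0,0,0,0.98],[0,0,0,0,0,0.98],[0,0,0,0,0,0]]' -1|egrep wid; python3 -m jog '[[0.19,-0.02,0,0,0,0],[0.35,-0.03,0,0,0,0],[0.35,-0.03,0,0,0,0],[0.35,-0.03,0,0,0,0],[0.35,-0.03,0,0,0,0],[0.35,-0.03,0,0,0,0],[0.35,-0.04,0,0,0,0],[0,0,0.3,0,0,0],[0,0,0.3,0,0,0],[0,0,0.2,0,0,0],[0,0,0,0,0,0],[0,0,0,0,0,0]]'|egrep 'pos|wid'; python3 -c "
from h import *
go(.628,-.2067,.008,-80)"
```

```text
width: 0.0853
position: [0.6289, -0.2067, 0.0644]
width: 0.0853
pos [ 0.6289 -0.2067  0.0644] head -79.75 q [ -1.  14.   0.   0. -76.  11.] t 33.3 w 0.0853
turn units [ 0.   -0.    0.03] shift units [-0.002  0.009  0.564]
```

```bash
python3 -m jog '[[0,0,0.2,0,0,0],[0,0,0.2,0,0,0],[0,0,0.1,0,0,0],[0,0,0.06,0,0,0],[0,0,0,0,0,0],[0,0,0,0,0,0]]'|egrep 'pos|contact' && python3 -m jog '[[0,0,0,0,0,0],[0,0,0,0,0,0],[0,0,0,0,0,0],[0,0,0,0,0,0],[0,0,0,0,0,0],[0,0,0,0,0,0],[0,0,0,0,0,0]]' 1 30|egrep 'pos|contact|wid|grip' && python3 -m jog '[[0,0,-0.1,0,0,0],[0,0,-0.2,0,0,0],[0,0,-0.3,0,0,0],[0,0,-0.2,0,0,0],[0,0,0,0,0,0]]'|egrep 'pos|contact|wid|grip'; python3 -c "
from h import *
go(.4565,-.0998,.0125,-79.75)"
```

```text
position: [0.6294, -0.2073, 0.0092]
contact_force: [-0.9, -0.4, 0.4]
position: [0.6294, -0.2073, 0.0091]
contact_force: [-0.1, 1.2, 5.5]
width: 0.0577
grip_force: 32.7
position: [0.6302, -0.2076, 0.092]
contact_force: [0.2, 0.3, -0.5]
width: 0.0579
grip_force: 32.3
pos [ 0.6302 -0.2076  0.092 ] head -79.94 q [ -1.  13.   2.   0. -79.  11.] t 35.1 w 0.0579
turn units [-0.04 -0.01 -0.02] shift units [-1.37   1.518  0.795]
```

```bash
python3 -m jog '[[-0.1,0.12,0,0,0,0],[-0.27,0.3,0,0,0,0],[-0.27,0.3,0,0,0,0],[-0.27,0.3,0,0,0,0],[-0.27,0.3,0,0,0,0],[-0.19,0.2,0,0,0,0],[0,0,0.2,0,0,0],[0,0,0.3,0,0,0],[0,0,0.1,0,0,0],[0,0,0.05,0,0,0],[0,0,0,0,0,0],[0,0,0,0,0,0]]'|egrep 'pos|wid'; python3 - <<'E'
from h import *
go(.4565,-.0998,.0125,-80)
E
```

```text
position: [0.4558, -0.0989, 0.0238]
width: 0.0578
pos [ 0.4558 -0.0989  0.0238] head -79.95 q [ 13. -15. -33.   0. -72.  -3.] t 36.3 w 0.0578
turn units [-0.01 -0.    0.01] shift units [ 0.01  -0.006  0.113]
```

```bash
python3 -m jog '[[0,0,0.06,0,0,0],[0,0,0.05,0,0,0],[0,0,0,0,0,0],[0,0,0,0,0,0]]'|egrep 'pos|contact'; python3 -m jog '[[0,0,0.01,0,0,0],[0,0,0,0,0,0],[0,0,0,0,0,0]]'|egrep 'pos|contact'
```

```text
position: [0.4554, -0.0988, 0.0121]
contact_force: [0.1, -0.9, 1.8]
position: [0.4555, -0.0988, 0.012]
contact_force: [-3.8, 1.1, 8.3]
```

Contact with the dish floor. Release, go up, and check numerically.

```bash
python3 -m jog '[[0,0,0,0,0,0],[0,0,0,0,0,0],[0,0,0,0,0,0],[0,0,0,0,0,0],[0,0,0,0,0,0]]' -0.8|egrep 'pos|contact|wid'; python3 -m jog '[[0,0,-0.1,0,0,0],[0,0,-0.3,0,0,0],[0,0,-0.4,0,0,0],[0,0,-0.4,0,0,0],[0,0,-0.4,0,0,0],[0.4,0,0,0,0,0],[0.4,0,0,0,0,0],[0.4,0,0,0,0,0],[0.4,0,0,0,0,0],[0.4,0,0,0,0,0],[0.4,0,0,0,0,0],[0,0,0,0,0,0],[0,0,0,0,0,0]]'|egrep 'pos|contact'; python3 - <<'E'
from h import *
im=arm.snapshot("scene");cv2.imwrite("pics/scene10.png",im);t=arm.snapshot("top");cv2.imwrite("pics/top10.png",t)
m=cv2.inRange(cv2.cvtColor(im,40)[170:200,230:270],(5,150,80),(16,255,255));print("flap px",m.sum()/255)
for cn,i,r in(("scene",im,(250,305,345,290)),("top",t,(210,310,365,255))):
    y0,x0,x1,y1=r;c=i[y0:y1,x0:x1];hsv=cv2.cvtColor(c,40)
    g=cv2.inRange(hsv,(45,120,40),(85,255,255));ys,xs=np.nonzero(g)
    hull=cv2.convexHull(np.stack([xs,ys],1).astype(np.int32));f=np.zeros_like(g);cv2.fillConvexPoly(f,hull,255)
    M=cv2.moments(f);rr=cv2.bitwise_and(f,cv2.bitwise_not(g));N=cv2.moments(rr,True)
    print(cn,"dish",ray(cn,x0+M['m10']/M['m00'],y0+M['m01']/M['m00'],.006)[:2].round(4),"roll-in-hull",ray(cn,x0+N['m10']/N['m00'],y0+N['m01']/N['m00'],.02)[:2].round(4),N['m00'])
    for y in range(0,y1-y0,2): print(''.join('g' if g[y,x] else '.' for x in range(x1-x0)))
E
```

```text
position: [0.4549, -0.0988, 0.0106]
contact_force: [-0.1, 1.1, -0.9]
width: 0.0769
position: [0.4967, -0.3358, 0.1706]
contact_force: [-0.0, 0.2, -0.7]
flap px 135.0
scene dish [ 0.4463 -0.1046] roll-in-hull [ 0.4334 -0.1097] 429.0
........................................
........................................
........................................
........................................
........................................
........................................
........................................
........................................
........................................
.........g............................gg
........gg............................gg
........gg............................gg
........gg............................gg
.........gg............................g
...........gg.........................gg
.............gg......................ggg
................ggg...............ggg...
........................gggggg..........
........................................
........................................
top dish [ 0.4587 -0.0977] roll-in-hull [ 0.4541
[... 603 characters left out ...]
g..........gggg.............
............gggg.........gggggg........ggg.............
.............ggg........ggggggg........ggg.............
.............ggg.........ggggg.........gg..............
..............ggg......................gg..............
...............ggg....................gg...............
................gggg................ggg................
...................gggg.........ggggg..................
......................ggggggggggg......................
.......................................................
.......................................................
.......................................................
.......................................................
```

```bash
python3 -c "
from cell import arm
print(arm.sense()['time'],arm.sign_off())"
```

```text
the job is handed in; nothing more can be done
38.9 None
```

I handed the job in at 38.9 s: the bottle, cover-slip box and roll lie in their dishes and the flap is closed behind the mailer; the box roof hid the mailer, so I take it to be inside because the ledge was clear, and no verdict came back.

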